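# Reset the sliding pipe rest and load the pipe

### The arm

A 6-joint arm with a two-finger parallel gripper is mounted at the origin on the work surface. World frame = base frame: x ahead of the robot, y to its left, z up, the work surface at z = 0. Lengths are in m, angles in rad, forces in N, time in s.
With the tool pointing down it reaches from about 0.3 to 0.85 m from the base axis. Payload 5.4 kg.
Tool frame: the origin (TCP) lies on the centre line of the jaws, within the pads' length; the fingertips stand 25 mm ahead of it and the grasp point (between the pads) lies 6 mm ahead of it (arm.finger_overhang is the distance from the TCP to the fingertips, in m); z points along the fingers, y is the line along which they close (so a half turn about z gives the same grasp; the last joint's range is limited). The gripper opens to 85 mm and grips with 20 to 120 N. Pads are 22 mm wide; open, the fingers measure 114 mm over their backs; the gripper's body (76 mm by 85 mm) begins 54 mm behind the grasp point. The pads swing forward as they close: fully open they stand 13 mm farther back than shut.
Start: joints at [1.134, 0.158, 1.597, -0, 1.386, -0.21], TCP at [0.129, 0.56, 0.256] pointing down, gripper open.
Joint ranges: [-2.91, 2.91], [-0.94, 2.29], [0.18, 2.7], [-1.29, 4.43], [0.17, 2.64], [-3, 3]. Speed limits (rad/s): [2.57, 2.57, 3.14, 3.14, 3.14, 3.14].

### API

Orientations are given as [roll, pitch, yaw] about the fixed x, y, z axes, in that order (R = Rz(yaw) Ry(pitch) Rx(roll)).
In Python, from cell import arm, kin, snapshot, calibration gives the robot as it stands. Calls block until the motion is done:
- arm.move_pose(position, orientation): joint-space move of the TCP to a pose.
- arm.move_linear(position, vel=0.15, orientation=None): straight line of the TCP; orientation=None keeps the orientation; vel is the mean speed in m/s.
- arm.move_j(angles): joint-space move.
- arm.open_gripper() and arm.close(f_grip=None): open the fingers fully, or close them until they stop; f_grip is the grip in N (None keeps the last).
- arm.dwell(seconds).
- kin.solve_ik(position, orientation): joint angles nearest the present ones, or None.
- arm.read_state(): the state.
- snapshot(name): name is "side" or "top"; returns (picture, depth): 480x640x3 uint8, red, green, blue; 480x640 float32, m along the optical axis (not along the pixel's ray), 0 where there is no reading.
- calibration(name): a dict with "K" (3x3 intrinsics, pixels), "k1" (the pictures are not rectified: a ray, as slopes to the right and down, at radius r is drawn at 1 + k1 r^2 times it, then the intrinsics apply), "R" (3x3) and "t" (3): a world point X has camera coordinates R X + t. Camera axes: x right, y down, z forward; pixel columns grow to the right and rows downward; lengths in m; the calibration is good to about 2 mm. A picture is of the moment at which its call begins. calibration takes no time and is no camera call.
A pose or a line that the arm cannot do raises arm.IKError and nothing moves.
- arm.finish_job(): hands the job in; it is judged then, once.
The state is a dict: "clock": time; "qpos": joint angles; "qvel": joint speeds; "joint_torque": joint torques, N m; "eef_pos": TCP position; "tcp_rot": TCP orientation; "wrist_force": force on the tool from outside, world axes, zero at the start; "wrist_torque": the same for the moment, N m; "finger_gap": finger opening in m; "grip_force": force on a finger pad.
Only numpy, scipy, OpenCV 4.12 (cv2) and the standard library are available. Lean on these libraries where they do the work, as an engineer would, in place of code of your own. Each camera call takes 0.05 s, during which the arm holds its last target. There are 200 camera calls.

### The job

Put the wrench that lies across the blue pipe stand into the red tool tray. Then pull up the red plunger knob of the green sliding rest, slide the rest to the hole beside the yellow tag and let the plunger snap fully in. Then lay the copper pipe in the V notches of both rests, so that it bears on both, and leave everything else where it stands.

Things in the scene. Friction and masses are not known exactly. Their poses are not given: they have to be found in the camera images.
- rail: Blue pipe stand, fixed: base plate 210 x 360 x 10 mm, with two steel bars along its y, tops 24 mm above the table. Origin on the table, under the middle of the stand; x points away from the front (robot) side, y along the bars (left), z up. Front bar (x = -60 to -30 mm) has seven square locating holes 12 mm wide, at x = -45 mm and y = 150, 116, 82, 48, 14, -20, -54 mm; rear bar x = 15 to 45 mm
- fixed_rest (a point): bottom of the V notch of the fixed rest at the stand's y = -155 mm, 50 mm above the table. The 90 degree V opens upward, its groove runs along the stand's y, it is 16 mm thick along y and its tips stand 71 mm above the table; the laid pipe's axis lies 25.5 mm above this point
- sliding_rest (a point): bottom of the like V notch of the green sliding rest, same height and same line as the fixed one; its groove runs along the stand's y; the rest's plate is 128 mm across the stand, 50 mm along it, 25 to 37 mm above the table
- carriage (a joint): how far the sliding rest has been slid from its start hole (y = 150 mm of the stand) towards the fixed rest (the stand's -y), in m; the holes lie at 0, 0.034, 0.068 .. 0.204; about 2 N of sliding friction when unlocked
- plunger (a joint): how far the spring plunger is pulled up, m: 0 fully in (locked), 0.016 at its upper stop; pull force 7 N at 0, 11 N at the stop. Its 10 mm round-ended pin leaves the hole at 0.010; let go over a hole it springs in, elsewhere it rides on the bar
- knob (a point): middle of the red plunger knob, a round vertical knob of 30 mm diameter, 27 mm high (50 to 77 mm above the table when locked), 65 mm in front of the sliding rest's V, directly above the pin; pulled straight up; it rises with the plunger
- tag_yellow: Yellow tag, a 26 x 24 x 10 mm block on the stand's base plate in front of the bar, 37 mm in front (stand's -x) of the hole to use (same y in the stand as that hole). Origin under its centre, axes parallel to the stand's. It is beside the hole at y = 14, -20 or -54 mm; grey tags stand by the two others
- wrench: Steel adjustable wrench, 190 mm long: handle 22 mm wide and 12 mm thick, head 46 mm wide and 14 mm thick at +x. Origin on its underside; x from the handle to the head. It lies flat across the stand's bars, between the sliding rest and the fixed one; mass 0.2 to 0.4 kg
- wrench_mid (a point): the wrench's balance point, on the handle's centre line, half-way up its thickness (6 mm above the underside); the handle is clear for 110 mm towards -x and 25 mm towards +x
- tray: Red open tool tray, fixed, outer 240 (its x) x 160 (its y) x 30 mm, walls and floor 5 mm; origin on the table under its centre. An orange screwdriver lies in it along x, about 55 mm to the +y side of the middle
- pipe: Copper-coloured round pipe with brass ends, 200 mm long, 36 mm diameter, closed; origin at its centre, x along its axis; mass 0.4 to 0.8 kg
- pipe_mid (a point): centre of the pipe, half-way along, on its axis; at the start it lies level in the wooden cradle, 55.5 mm above the table
- cradle: Wooden cradle, fixed, 150 (x) x 80 (y) mm, with two V supports at x = -55 and 55 mm, tips 51 mm above the table; the pipe lies along its x. Origin on the table under its centre
- coupling: bystander: brass coupling, 32 mm diameter, 35 mm high, standing on the stand's base plate behind the rear bar (top 45 mm above the table); origin under its centre
- can: bystander: green can, 66 mm diameter, 130 mm high, beyond the stand; origin under its centre
- oil: bystander: yellow oil bottle, 56 mm diameter, 140 mm high, beyond the stand; origin under its centre
- jar: bystander: jar, 68 mm diameter, 70 mm high, on the robot's right front side; origin under its centre
- carton: bystander: small carton, 60 x 80 x 45 mm, on the robot's left front side; origin under its centre
- tape: bystander: blue tape roll, 90 mm diameter, 30 mm high; origin under its centre
- hammer: bystander: hammer, 220 mm long, along its x, beyond the stand on the right; origin under its middle
Mind the look-alikes: they are no part of the job. Several things have the shape of the pipe; the one meant has the colours described above.

How it is judged:
By the outcome, as a careful person would: the job done as asked, in the order asked, and still so for the second after the job is handed in, with the robot touching nothing.
It also fails if it takes over 72 s, if anything falls off the work surface, if the arm or the gripper's body presses on something with over 40 N, if the wrist force passes 120 N, or if a joint passes its speed limit or range.

## Working session

There is one attempt and no reset: what is moved stays moved. The work goes in short steps, each a Python script; the robot and the scene stay as the last script left them, time stands still between calls to the robot, and variables do not carry over. Pictures are saved under pics/ and viewed, at most 10 in all, crops included, and the job is handed in when it is done.

```bash
ls; mkdir -p pics; cat > h.py <<'E'
import numpy as np, cv2
from cell import arm, kin, snapshot, calibration
def snap(n):
    im,d=snapshot(n); np.savez('%s.npz'%n,im=im,d=d); return im,d
def load(n):
    z=np.load('%s.npz'%n); return z['im'],z['d']
def rays(n,uv):
    c=calibration(n);K=np.array(c['K']);k1=c['k1']
    uv=np.atleast_2d(uv).astype(float)
    return cv2.undistortPoints(uv.reshape(-1,1,2),K,np.array([k1,0,0,0.])).reshape(-1,2)
def onplane(n,uv,z):
    c=calibration(n);R=np.array(c['R']);t=np.array(c['t'])
    s=rays(n,uv);d=np.c_[s,np.ones(len(s))]@R;o=-R.T@t
    return o+d*((z-o[2])/d[:,2])[:,None]
def cloud(n,d):
    c=calibration(n);R=np.array(c['R']);t=np.array(c['t'])
    v,u=np.mgrid[:480,:640];s=rays(n,np.c_[u.ravel(),v.ravel()])
    P=np.c_[s,np.ones(len(s))]*d.ravel()[:,None]
    return ((P-t)@R).reshape(480,640,3)
E
python3 - <<'E'
from h import *
for n in('top','side'):
    im,d=snap(n); cv2.imwrite(f'pics/{n}0.png',im[:,:,::-1])
    c=calibration(n);print(n,c['K'],c['k1'],-np.array(c['R']).T@c['t'],np.array(c['R'])[2],(d>0).mean())
print(arm.read_state()['clock'],arm.finger_overhang)
E
```

```text
pics
top [[501.92218887   0.         330.7488906 ]
 [  0.         501.92218887 239.87298718]
 [  0.           0.           1.        ]] 0.02349132879514671 [2.41471198e-01 1.28793608e-03 1.35497254e+00] [ 0.20224541 -0.01328688 -0.97924474] 0.995908203125
side [[479.87948728   0.         321.04651288]
 [  0.         479.87948728 244.79019417]
 [  0.           0.           1.        ]] -0.11044192110179883 [ 0.42380223 -0.84870156  0.76744896] [ 0.05755485  0.76233721 -0.64461572] 0.9960123697916666
0.1 0.025
```

View pics/top0.png

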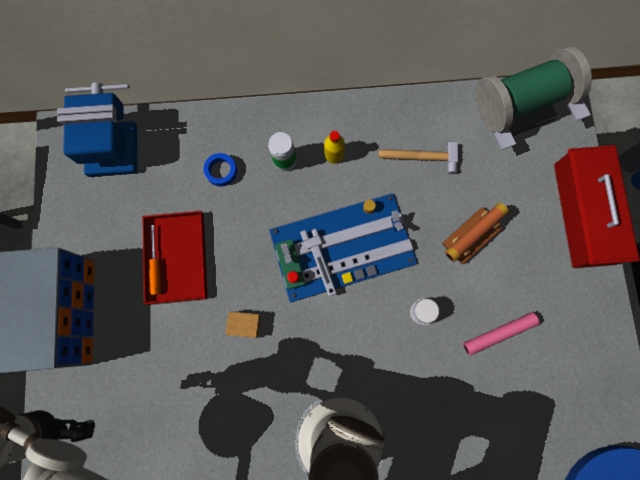

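View pics/side0.png

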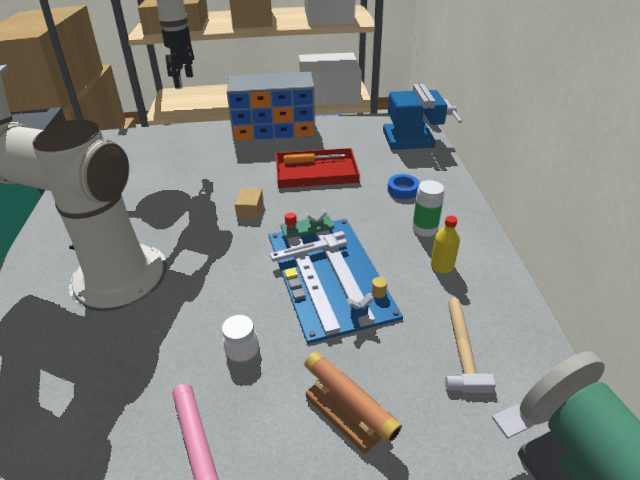

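Top view, things that could be taken for the pipe:
- copper pipe with brass ends in the cradle, (477,232): this is the one meant
- pink pipe, (502,333)
- green drum, (540,85)
- hammer handle, (412,155)

The wrench is at (320,262), the knob at (293,277), the yellow tag at (347,278) with grey tags at (358,273) and (371,270), the tray at (175,257) and the screwdriver at (154,262). The side view agrees: pipe (352,395), wrench (310,247), yellow tag (291,273).

```bash
cat > m.py <<'E'
from h import *
im,d=load('top');C=cloud('top',d);hsv=cv2.cvtColor(im,cv2.COLOR_RGB2HSV)
H,S,V=[hsv[:,:,i].astype(int) for i in range(3)];Z=C[:,:,2]
def box(a,b,c,e):
    m=np.zeros((480,640),bool);m[b:e,a:c]=1;return m
def rect(P,name):
    r=cv2.minAreaRect(P[:,:2].astype(np.float32));b=cv2.boxPoints(r);e=b[1]-b[0];f=b[2]-b[1]
    print(name,len(P),'c',np.round(r[0],4),'size',np.round([np.hypot(*e),np.hypot(*f)],4),'ang',np.round(np.degrees([np.arctan2(e[1],e[0]),np.arctan2(f[1],f[0])]),1),'z',np.round(np.percentile(P[:,2],[5,50,95]),4))
vu=lambda m:np.c_[np.nonzero(m)[::-1]]
blue=box(262,185,425,310)&(H>100)&(H<125)&(S>120)&(V>40)
rect(onplane('top',vu(blue),.01),'rail')
rb=box(135,205,215,310)&((H<6)|(H>172))&(S>150);rect(onplane('top',vu(rb),.03),'tray')
kb=box(280,265,305,290)&((H<6)|(H>172))&(S>150);rect(C[kb],'knob')
for n,m in(('yel',box(335,265,385,290)&(H>22)&(H<34)&(S>150)),):rect(C[m],n)
p=box(430,190,520,275)&(H>5)&(H<30)&(S>100)&(Z>.058);rect(C[p],'pipe')
P=C[p];print('brass/all', np.round(onplane('top',[[450,255],[504,208]],.0735),3))
w=box(295,220,345,298)&(S<70)&(V>90)&(Z>.029)&(Z<.045);rect(C[w],'wrench')
print(vu(w).min(0),vu(w).max(0))
g=box(270,235,310,290)&(H>60)&(H<90)&(S>80);rect(C[g],'green')
fr=box(385,200,415,235)&(Z>.03)&(S<90);rect(C[fr],'fixed')
E
python3 m.py; python3 - <<'E'
from h import *
im,_=load('top');a=cv2.resize(im[185:305,262:422],None,fx=5,fy=5,interpolation=cv2.INTER_CUBIC)
cv2.imwrite('pics/crop.png',a[:,:,::-1])
im,_=load('side');a=cv2.resize(im[340:450,290:420],None,fx=5,fy=5,interpolation=cv2.INTER_CUBIC)
cv2.imwrite('pics/crop2.png',a[:,:,::-1])
E
```

```text
rail 5139 c [ 0.4986 -0.0469] size [0.3598 0.2098] ang [-77.8  12.2] z [0.01 0.01 0.01]
tray 4982 c [0.5045 0.4055] size [0.1673 0.2407] ang [-89.1   0.9] z [0.03 0.03 0.03]
knob 113 c [0.4191 0.0902] size [0.0269 0.0279] ang [-35.4  54.6] z [0.0558 0.0762 0.0815]
yel 86 c [ 0.3322 -0.034 ] size [0.1926 0.0282] ang [-12.9  77.1] z [0.0122 0.0199 0.0248]
pipe 1018 c [ 0.3923 -0.2475] size [0.5805 0.04  ] ang [-54.8  35.2] z [0.061  0.0702 0.0761]
brass/all [[ 0.441 -0.32   0.073]
 [ 0.554 -0.477  0.073]]
wrench 611 c [0.4574 0.0139] size [0.1751 0.1165] ang [-7.4 82.6] z [0.0303 0.0368 0.0414]
[300 229] [344 295]
green 578 c [0.3772 0.0726] size [0.0566 0.3014] ang [-72.9  17.1] z [0.0326 0.0371 0.0421]
fixed 116 c [ 0.3986 -0.111 ] size [0.3836 0.0453] ang [-28.8  61.2] z [0.0513 0.0637 0.0719]
```

View pics/crop.png

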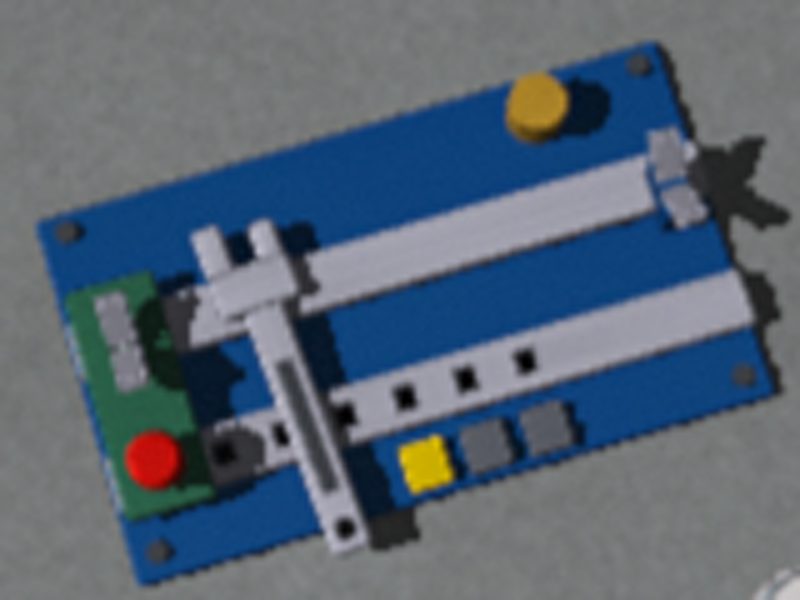

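View pics/crop2.png

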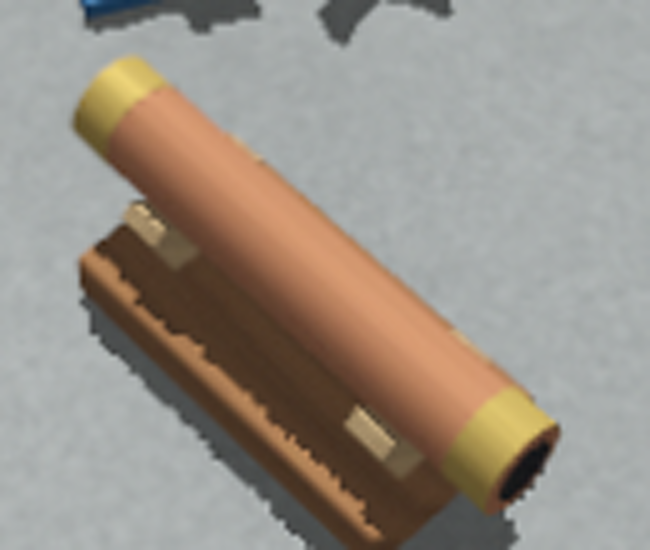

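The crops confirm it. The copper pipe has brass ends. The yellow tag at crop (426,463) stands beside the fourth visible hole, at crop (405,397), which is y = 14 mm, so the slide is 0.136 m. I'll refine the wrench, knob, pipe and tray.

```bash
cat > m2.py <<'E'
from h import *
import sys,io,contextlib
with contextlib.redirect_stdout(io.StringIO()): from m import *
a=np.radians(12.2);c0=np.array([.4986,-.0469]);ex=np.array([np.cos(a),np.sin(a)]);ey=np.array([-ex[1],ex[0]])
inr=lambda P:np.c_[(P[:,:2]-c0)@ex,(P[:,:2]-c0)@ey]
crop=lambda x,y:[x/5+262-.4,y/5+185-.4]
print('holes rail',np.round(inr(onplane('top',[crop(*q) for q in[(223,453),(405,397),(525,360)]],.024)),4).tolist())
print('tag',np.round(inr(onplane('top',[crop(426,463)],.02)),4))
print('fixedV',np.round(inr(onplane('top',[crop(677,177)],.05)),4))
kk=onplane('top',vu(kb).mean(0,keepdims=True)-[0,1],.077);print('knob',kk.round(4),inr(kk).round(4))
W=onplane('top',[crop(350,546),crop(268,306),crop(231,232)],.036)
e,j=W[0,:2],W[1,:2];u=(j-e)/np.hypot(*(j-e));mid=e+110*.001*u
print('wrench end',e.round(4),'len',np.hypot(*(j-e)),'ang',np.degrees(np.arctan2(u[1],u[0])),'mid',mid.round(4),'rail',inr(mid[None]).round(4),inr(W).round(3).tolist())
m=(p&(Z<.08)).astype(np.uint8);n,l,s,_=cv2.connectedComponentsWithStats(m);k=1+s[1:,4].argmax();q=l==k
Q=C[q];ax=Q[Q[:,2]>.069];mu=ax[:,:2].mean(0);d0=np.linalg.svd(ax[:,:2]-mu)[2][0];t=(Q[:,:2]-mu)@d0
print('pipe',s[k],np.degrees(np.arctan2(d0[1],d0[0])),'len',np.percentile(t,[.5,99.5]),'mid',mu+d0*np.mean(np.percentile(t,[.5,99.5])),'topz',np.percentile(Q[:,2],[50,90,99]))
# brass end split
br=q&(H>18);print('brass px',br.sum()); 
rect(onplane('top',vu(q),.062),'pipeplane')
ed=onplane('top',[[144,215],[203,212],[146,303],[207,297]],.03);print('tray corners',ed.round(3).tolist())
E
python3 m2.py
```

```text
holes rail [[-0.0494, 0.1163], [-0.0487, 0.0144], [-0.0482, -0.0532]]
tag [[-0.0855  0.014 ]]
fixedV [[ 0.019  -0.1581]]
knob [[0.4202 0.0891 0.077 ]] [[-0.0479  0.1495]]
wrench end [ 0.3696 -0.0071] len 0.13564093137132432 ang 14.211819330943676 mid [0.4763 0.0199] rail [[-0.0077  0.07  ]] [[-0.118, 0.066], [0.018, 0.071], [0.063, 0.078]]
pipe [ 446  203   63   58 1015] 126.19171079421794 len [-0.10008784  0.09907513] mid [ 0.50013743 -0.40084811] topz [0.07018388 0.07500449 0.07779016]
brass px 160
pipeplane 1015 c [ 0.5017 -0.4022] size [0.2053 0.0371] ang [-52.9  37.1] z [0.062 0.062 0.062]
tray corners [[0.625, 0.484, 0.03], [0.621, 0.324, 0.03], [0.386, 0.48, 0.03], [0.389, 0.32, 0.03]]
```

Holes, tag and knob agree with the given layout to about 3 mm, and the tray, wrench and pipe sizes match. Starting with the wrench.

```bash
cat > s1.py <<'E'
from h import *
pi=np.pi
def st(l):
    s=arm.read_state();print(l,round(s['clock'],2),'gap',round(s['finger_gap'],4),'grip',round(s['grip_force'],1),'F',np.round(s['wrist_force'],1),'p',np.round(s['eef_pos'],4))
E
cat > r1.py <<'E'
from s1 import *
y=np.radians(14.2);o=[pi,0,y]
arm.move_pose([.4763,.0199,.13],o);print(arm.read_state()['qpos'])
arm.move_linear([.4763,.0199,.048]);st('down')
arm.close(60);st('closed')
arm.move_linear([.4763,.0199,.15],vel=.2);st('up')
o2=[pi,0,np.radians(1)]
arm.move_pose([.520,.388,.15],o2);st('over')
im,d=snap('side');cv2.imwrite('pics/s1.png',im[100:300,180:460,::-1])
E
python3 r1.py
```

```text
[-2.11276171e-01  4.47720011e-02  1.98503691e+00  2.28449074e-04
  1.11147197e+00  1.11033677e+00]
down 3.13 gap 0.0853 grip 0.0 F [0.7 0.2 0.8] p [0.4769 0.0199 0.0487]
closed 3.74 gap 0.0204 grip 59.7 F [-0.7  0.4  5.3] p [0.4768 0.0198 0.0486]
up 4.4 gap 0.02 grip 58.8 F [-0.6 -0.5 -2.8] p [0.4752 0.0201 0.1485]
over 5.78 gap 0.0203 grip 58.9 F [ 0.7  0.2 -1.9] p [0.5202 0.3868 0.1494]
```

Gap of 20 mm, a weight of 2 to 3 N and a steady grip, so the wrench is held. Lowering it.

```bash
cat > r2.py <<'E'
from s1 import *
arm.move_linear([.520,.388,.055],vel=.2);arm.move_linear([.520,.388,.031],vel=.06);st('down')
arm.open_gripper();st('open')
arm.move_linear([.520,.388,.17],vel=.25)
o=[pi,0,np.radians(102.2)]
q=kin.solve_ik([.42,.089,.15],o);print(q, kin.solve_ik([.42,.089,.15],[pi,0,np.radians(-77.8)]))
arm.move_pose([.38,.12,.2],[pi,0,np.radians(102.2)] if q is not None and abs(q[5])<2 else [pi,0,np.radians(-77.8)]);st('aside')
im,d=snap('top');im2,_=snap('side')
z=np.vstack([cv2.resize(im[180:320,130:430],None,fx=2,fy=2),cv2.resize(im2[130:280,180:480],None,fx=2,fy=2)])
cv2.imwrite('pics/s2.png',z[:,:,::-1])
E
python3 r2.py
```

```text
down 7.01 gap 0.0205 grip 58.8 F [-0.3  0.6 -2.8] p [0.5197 0.3879 0.0305]
open 7.66 gap 0.0853 grip 0.8 F [-0.   1.1 -0.4] p [0.5201 0.3883 0.0312]
[-0.07422299 -0.11630925  2.09718789  0.          1.16071401 -0.28715316] [-7.42229888e-02 -1.16309255e-01  2.09718789e+00 -4.44089210e-16
  1.16071401e+00  2.85443950e+00]
aside 10.28 gap 0.0853 grip 0.0 F [ 0.  -0.9  0.3] p [0.38   0.1201 0.1998]
```

View pics/s2.png

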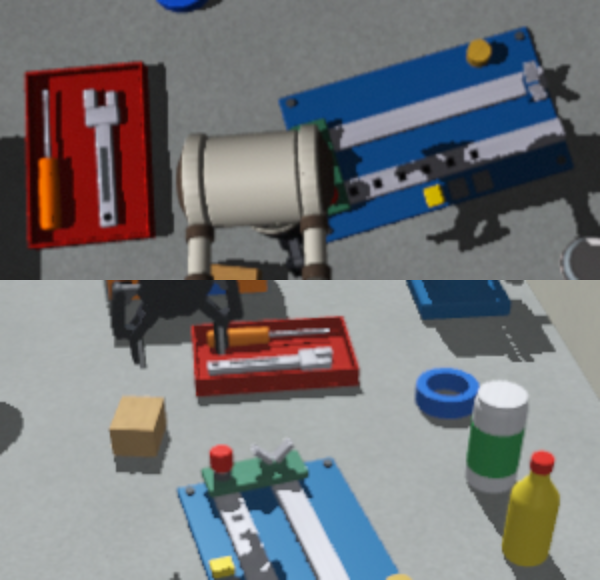

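The wrench lies inside the tray at (100,155) in this mosaic, and the screwdriver hasn't moved. I'll cross-check the knob in the side view, then grip and pull it.

```bash
cat > r3.py <<'E'
from s1 import *
im,_=load('side');hsv=cv2.cvtColor(im,cv2.COLOR_RGB2HSV).astype(int)
m=np.zeros((480,640),bool);m[205:235,275:305]=1
m&=((hsv[:,:,0]<6)|(hsv[:,:,0]>172))&(hsv[:,:,1]>150);q=np.c_[np.nonzero(m)[::-1]]
k=onplane('side',q.mean(0),.0635)[0];print('knob side',k.round(4),len(q))
k=(k[:2]+[.4202,.0891])/2
if abs(k-[.4202,.0891]).max()>.004: raise SystemExit('check')
o=[pi,0,np.radians(102.2)]
arm.move_pose([*k,.15],o);arm.move_linear([*k,.072],vel=.15);st('at')
arm.close(60);st('closed')
p=arm.read_state()['eef_pos']
arm.move_linear([k[0],k[1],.0855],vel=.05);st('pulled')
np.save('k.npy',np.array([*k]))
E
python3 r3.py
```

```text
knob side [0.4206 0.0888 0.0635] 121
at 11.44 gap 0.0857 grip 3.9 F [9.2 1.6 1.2] p [0.426  0.0896 0.0755]
closed 11.8 gap 0.0603 grip 55.6 F [18.6 11.1 22.3] p [0.436  0.0904 0.0826]
pulled 12.22 gap 0.0278 grip 57.5 F [-14.8  -3.6  23.6] p [0.4195 0.0891 0.0881]
```

The yaw was wrong: the fingers closed across the stand instead of along it. I'll check the state before doing anything more.

```bash
python3 - <<'E'
from s1 import *
arm.dwell(.2);st('now')
im,d=snap('side');im2,_=snap('top')
z=np.hstack([cv2.resize(im[180:280,240:350],None,fx=4,fy=4),cv2.resize(im2[220:320,250:330],None,fx=4,fy=4)])
cv2.imwrite('pics/s3.png',z[:,:,::-1])
E
```

```text
now 12.42 gap 0.0278 grip 57.5 F [-15.2  -3.2  25.4] p [0.4195 0.0891 0.0881]
```

View pics/s3.png

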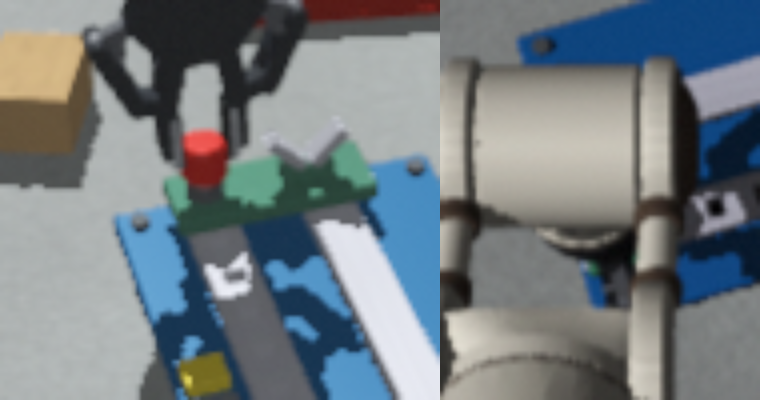

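The fingers hold the knob at (205,155), clear of the V at (310,145). The steady upward and -x force means they gripped it high while deflected, with the knob still at 0. I'll raise to clear the V, let it snap back into its own hole, and regrip with the fingers along the stand's y.

```bash
cat > r4.py <<'E'
from s1 import *
k=np.load('k.npy')
arm.move_linear([*k,.101],vel=.05);st('raised')
arm.open_gripper();st('open')
arm.move_linear([*k,.14],vel=.2)
o=[pi,0,np.radians(12.2)]
arm.move_pose([*k,.13],o);arm.move_linear([*k,.072],vel=.15);st('at')
if np.abs(arm.read_state()['wrist_force']).max()>6: raise SystemExit('contact')
arm.close(60);arm.dwell(.1);st('closed')
E
python3 r4.py
```

```text
raised 12.97 gap 0.0274 grip 59.7 F [ -3.   -1.7 -11. ] p [0.4191 0.0893 0.1001]
open 13.57 gap 0.0854 grip 0.0 F [0.2 0.5 0.2] p [0.4207 0.0889 0.1012]
at 15.85 gap 0.0856 grip 0.0 F [1.1 0.9 1.1] p [0.4206 0.089  0.0723]
closed 16.51 gap 0.0285 grip 58.8 F [-1.6 -0.4  5.1] p [0.4209 0.0889 0.0728]
```

```bash
cat > r5.py <<'E'
from s1 import *
p0=np.array([*np.load('k.npy'),.0728]);a=np.radians(12.2);s=np.array([np.sin(a),-np.cos(a),0])
arm.move_linear(p0+[0,0,.0145],vel=.05);st('pulled')
arm.move_linear(p0+.068*s+[0,0,.0145],vel=.08);st('half')
arm.move_linear(p0+.136*s+[0,0,.0145],vel=.08);st('there')
arm.dwell(.2);st('there')
arm.move_linear(p0+.136*s+[0,0,.004],vel=.04);st('low4')
arm.move_linear(p0+.136*s+[0,0,.0],vel=.04);st('low0')
E
python3 r5.py
```

```text
pulled 16.97 gap 0.0289 grip 59.8 F [  6.3  -0.2 -10. ] p [0.4206 0.0889 0.0869]
half 17.97 gap 0.0282 grip 59.9 F [  7.    0.1 -10.5] p [0.435  0.0226 0.0866]
there 18.97 gap 0.0284 grip 60.1 F [  6.9  -0.2 -11.3] p [ 0.4494 -0.0437  0.0866]
there 19.17 gap 0.0283 grip 60.1 F [  6.9   0.  -11.5] p [ 0.4494 -0.0437  0.0866]
low4 19.57 gap 0.0284 grip 60.1 F [ 6.3  0.7 -8.9] p [ 0.4494 -0.0436  0.0761]
low0 19.82 gap 0.0285 grip 61.1 F [ 3.4  1.2 -3.1] p [ 0.4496 -0.044   0.0729]
```

At the lowered position z is 0.0729, the same as the locked grip height, and only about -3 N remains, so the pin is in the hole. I'll release, go to the pipe and look.

```bash
cat > r6.py <<'E'
from s1 import *
arm.open_gripper();st('open')
p=arm.read_state()['eef_pos'];arm.move_linear([p[0],p[1],.16],vel=.25)
for y in(126.5,-53.5): print(y,kin.solve_ik([.501,-.4015,.15],[pi,0,np.radians(y)]))
arm.move_pose([.40,-.40,.22],[pi,0,np.radians(126.5)]);st('aside')
im,d=snap('side');im2,d2=snap('top')
z=np.hstack([cv2.resize(im[190:460,220:420],None,fx=2,fy=2),cv2.resize(im2[180:315,262:432],None,fx=2.35,fy=4)])
z=np.hstack([cv2.resize(im[190:440,220:420],(400,500)),cv2.resize(im2[185:310,262:362],(400,500))])
cv2.imwrite('pics/s4.png',z[:,:,::-1])
# knob in both views, locked height?
for n,i,z0 in(('side',im,.0635),('top',im2,.077)):
    h=cv2.cvtColor(i,cv2.COLOR_RGB2HSV).astype(int)
    m=np.zeros((480,640),bool)
    if n=='side': m[220:290,270:330]=1
    else: m[240:300,300:370]=1
    m&=((h[:,:,0]<6)|(h[:,:,0]>172))&(h[:,:,1]>150);q=np.c_[np.nonzero(m)[::-1]]
    print(n,len(q),q.mean(0),onplane(n,q.mean(0),z0).round(4))
# pipe in side view, silhouette
h=cv2.cvtColor(im,cv2.COLOR_RGB2HSV).astype(int)
C=cloud('side',d);Z=C[:,:,2];m=np.zeros((480,640),bool);m[340:450,290:420]=1
m&=(h[:,:,1]>90)&(Z>.056)&(Z<.08);l,s=cv2.connectedComponentsWithStats(m.astype(np.uint8))[1:3];m=l==1+s[1:,4].argmax()
Q=C[m];ax=Q[Q[:,2]>.068];mu=ax[:,:2].mean(0);u=np.linalg.svd(ax[:,:2]-mu)[2][0];t=(Q[:,:2]-mu)@u;e=np.percentile(t,[.5,99.5])
print('pipe side',mu+u*e.mean(),np.degrees(np.arctan2(u[1],u[0])),e)
E
python3 r6.py
```

```text
open 20.42 gap 0.0855 grip 0.0 F [ 0.5 -0.2  0.1] p [ 0.4491 -0.044   0.0728]
126.5 [-0.86344647  0.42189721  1.49186363  0.          1.22783181 -1.50049165]
-53.5 [-8.63446471e-01  4.21897208e-01  1.49186363e+00 -4.44089210e-16
  1.22783181e+00  1.64110101e+00]
aside 23.16 gap 0.0856 grip 0.0 F [ 0.6 -0.3  0.3] p [ 0.4001 -0.3995  0.2196]
side 69 [308.47826087 253.79710145] [[ 0.4561 -0.0443  0.0635]]
top 111 [343.00900901 261.44144144] [[ 0.4463 -0.0429  0.077 ]]
pipe side [ 0.5015665  -0.40473989] -52.96823234583822 [-0.10549883  0.09203509]
```

View pics/s4.png

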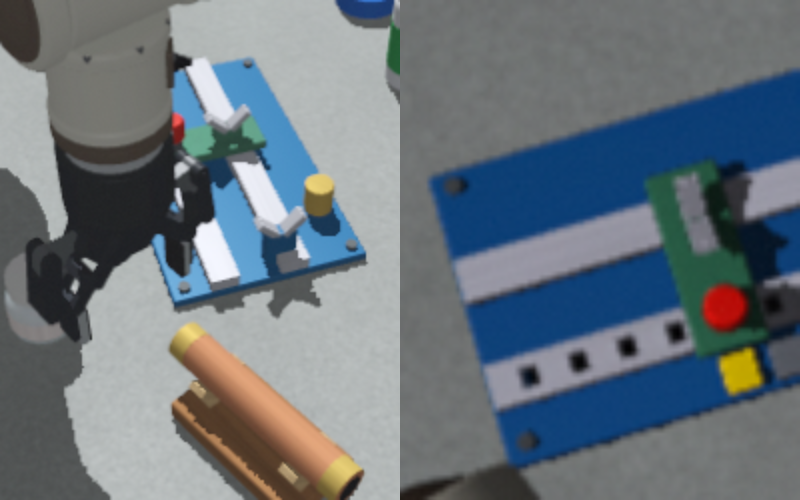

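The rest stands at the hole beside the yellow tag: knob (725,305) and tag (742,370) in the right half, with four open holes to the left (150 to 48). Now the pipe.

```bash
cat > r7.py <<'E'
from s1 import *
o=[pi,0,np.radians(126.7)];m=[.501,-.402]
arm.move_pose([*m,.14],o);arm.move_linear([*m,.0625],vel=.12);st('at')
if np.abs(arm.read_state()['wrist_force']).max()>6: raise SystemExit('contact')
arm.close(80);arm.dwell(.1);st('closed')
arm.move_linear([*m,.19],vel=.2);st('up')
t=[.5306,-.1121]
arm.move_pose([*t,.19],[pi,0,np.radians(102.2)]);st('over')
arm.move_linear([*t,.105],vel=.15);arm.dwell(.1);st('near')
im,d=snap('side');np.savez('hold.npz',d=d,im=im)
cv2.imwrite('pics/s5.png',cv2.resize(im[150:350,230:430],(600,600))[:,:,::-1])
E
python3 r7.py
```

```text
at 24.64 gap 0.0856 grip 0.0 F [ 0.2 -0.1  0.5] p [ 0.5014 -0.4027  0.0636]
closed 25.27 gap 0.0343 grip 79.6 F [-4.  -0.3  5.9] p [ 0.5007 -0.4029  0.0635]
up 26.06 gap 0.0341 grip 80.2 F [-0.2  1.  -7. ] p [ 0.5001 -0.4006  0.1872]
over 27.18 gap 0.034 grip 80.3 F [-0.6 -0.5 -6.8] p [ 0.5306 -0.1129  0.1896]
near 28.0 gap 0.0339 grip 80.2 F [-0.2 -0.1 -6.7] p [ 0.5319 -0.1129  0.1067]
```

View pics/s5.png

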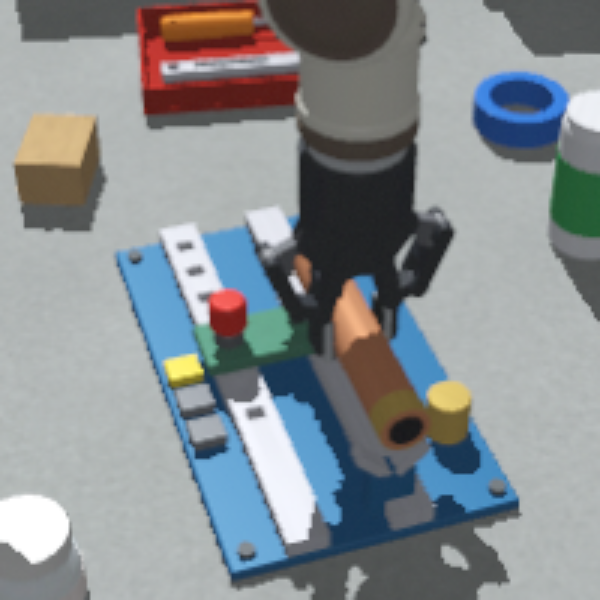

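The pipe hangs level above both V's, with its end at (405,430) above the fixed rest. Lowering it while watching the force.

```bash
cat > r8.py <<'E'
from s1 import *
t=[.5306,-.1121];arm.move_linear([*t,.09],vel=.08)
for z in np.arange(.0875,.0805,-.001):
    arm.move_linear([*t,z],vel=.04);arm.dwell(.05);st('z%.4f'%z)
    if arm.read_state()['wrist_force'][2]>3: break
E
python3 r8.py
```

```text
z0.0875 28.68 gap 0.0341 grip 80.2 F [ 0.3 -0.2 -7. ] p [ 0.5307 -0.1122  0.0876]
z0.0865 28.98 gap 0.0341 grip 80.2 F [ 0.1 -0.1 -7.2] p [ 0.5306 -0.1121  0.0865]
z0.0855 29.28 gap 0.0335 grip 80.2 F [-1.4 -0.1 -5.6] p [ 0.5305 -0.1121  0.0855]
z0.0845 29.58 gap 0.0339 grip 80.8 F [-4.   1.1  0.7] p [ 0.5306 -0.1122  0.085 ]
z0.0835 29.88 gap 0.0339 grip 81.9 F [-7.9  1.7  8.4] p [ 0.5306 -0.1122  0.0849]
```

```bash
cat > r9.py <<'E'
from s1 import *
arm.open_gripper();st('open')
p=arm.read_state()['eef_pos'];arm.move_linear([p[0],p[1],.22],vel=.2)
arm.move_pose([.36,.12,.28],[pi,0,np.radians(102.2)]);st('away')
im,d=snap('top');C=cloud('top',d);h=cv2.cvtColor(im,cv2.COLOR_RGB2HSV).astype(int)
m=np.zeros((480,640),bool);m[195:290,310:420]=1;m&=(h[:,:,1]>90)&(h[:,:,0]<32)&(C[:,:,2]>.075)&(C[:,:,2]<.11)
l,s=cv2.connectedComponentsWithStats(m.astype(np.uint8))[1:3];Q=C[l==1+s[1:,4].argmax()]
a=np.radians(12.2);ex=np.array([np.cos(a),np.sin(a)]);ey=np.array([-ex[1],ex[0]]);r=Q[:,:2]-[.4986,-.0469];x,y=r@ex,r@ey
print(len(Q),'y',np.percentile(y,[.5,99.5]),'topz/x near -y, +y:',[(np.percentile(Q[k,2],90).round(4),np.median(x[k]).round(4)) for k in(y<-.13,y>-.01)])
i2,_=snap('side')
z=np.hstack([cv2.resize(i2[180:340,240:400],(400,400)),cv2.resize(im[185:295,310:420],(400,400))]);cv2.imwrite('pics/s6.png',z[:,:,::-1])
E
python3 r9.py
```

```text
open 30.44 gap 0.0852 grip 0.0 F [ 2.2  1.  -0.4] p [ 0.5307 -0.1122  0.0835]
away 32.41 gap 0.0853 grip 0.0 F [ 0.6 -1.2  0. ] p [0.3604 0.1195 0.2797]
985 y [-0.16762078  0.02972073] topz/x near -y, +y: [(np.float64(0.0953), np.float64(0.0126)), (np.float64(0.095), np.float64(0.0138))]
```

View pics/s6.png

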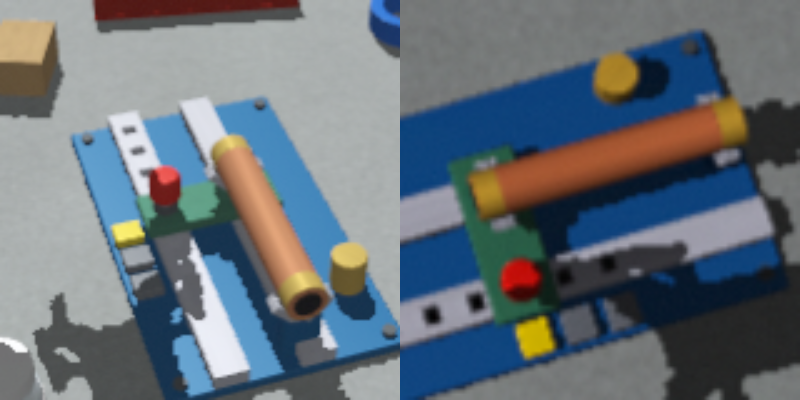

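The pipe lies level in both V's, with its ends at y -168 and +30 mm, past both rests. Last check is the knob height against its locked value, then hand in.

```bash
python3 - <<'E'
from s1 import *
im,d=load('top');C=cloud('top',d);h=cv2.cvtColor(im,cv2.COLOR_RGB2HSV).astype(int)
m=np.zeros((480,640),bool);m[240:290,320:370]=1;m&=((h[:,:,0]<6)|(h[:,:,0]>172))&(h[:,:,1]>150)
z=C[:,:,2][m];print('knob z med,p75',np.percentile(z,[50,75]),'(start .0762)')
if np.median(z)<.080: arm.finish_job();st('handed in')
E
```

```text
knob z med,p75 [0.0766532  0.07868178] (start .0762)
the job is handed in; nothing more can be done
the job is handed in; nothing more can be done
```

The job is handed in after about 32 s of robot time: wrench in the red tray, green rest locked at the hole beside the yellow tag, copper pipe lying in both V notches. On my first try at the knob the gripper was turned the wrong way and pressed on the rest with a wrist force of up to about 30 N; I released and regripped, and the last pictures show the stand undamaged.

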